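Take the dowelling jig off its peg and set it on the board's end

TASK

The board clamped on edge is to be drilled for dowels: take the dowelling jig (the wooden saddle with two steel drill bushes) off the peg rack, lifting its eye over the peg's upturned tip instead of hauling on the peg. Set it astride the board's top edge with its closed end, the end stop, beyond the board's left end as the robot sees it, and slide it along until it sits fully down with the stop tight against that end; then let go. Leave the other two templates hanging and the other things on the bench where they are.

Things in the scene. Friction and masses are not known exactly. Their poses are not given: they have to be found in the camera images.
- jig: Dowelling jig of pale wood, 100 x 39 x 120 mm, about 0.26 kg, hanging loose by its eye on one of the rack's pegs. Origin: centre of the round eye (30 mm across). z is up as it hangs, y runs along it to the closed end, x through the eye; hanging, its axes are the rack's and the eye's top rests on the peg. Below the eye a block (top z = -21 mm) carries a 4 mm high steel bush at y = -34 and +30 mm.
- jig_tab (a point): Where to grip the jig: (0, 0, 34) mm in its frame, on the upright plywood tab around the eye, 10 mm thick along x, 46 mm wide, top edge at z = +47 mm in the jig's frame. Pinch across the thickness, above the eye; the peg's top is at z = +15 mm while it hangs. Axes as the jig.
- jig_seat (a point): Middle of the channel's roof at the inner face of the end stop: (0, 40.5, -41) mm in the jig's frame; meets board_end when home. Two cheeks reach 32 mm below the roof; the channel between them is 21 mm wide with 4 mm lead-in, open below, and runs from its open end at y = -52 mm to the end stop, a plate closing it from y = +40.5 to +48.5 mm. Axes as the jig.
- rack: Fixed peg rack: perforated board 360 mm wide, 160 mm high, on a foot. Origin on the bench under the middle of the board's front face; x points into the board (away from the robot), y to the left along it. Three steel wire pegs at y = +115, 0, -115 mm, 6 mm thick, axes 140 mm above the bench. Things hang about 60 mm in front of the board.
- rack_tip (a point): Top of the middle peg's upturned tip, (-107, 0, 157) mm in the rack's frame; all three are alike. A peg runs straight to x = -98 mm, then turns up; the tip's top is 14 mm above the straight part and ends at x = -110 mm. To pass, an eye must be 14 to 24 mm above where it hangs (19 is the middle) and go along -x until its plate is past x = -120 mm. Axes as the rack.
- board: The workpiece, fixed: a wooden board 240 mm long, 18 mm thick, standing on edge in two steel screw feet (54 mm high, reaching 58 mm to the back and 70 mm to the front of the board). Origin on the bench under its middle; y runs along the board to its left end, x across it away from the robot, z up. Top edge 100 mm above the bench.
- board_end (a point): Middle of the board's top edge at its left end, (0, 120, 100) mm in the board's frame. Axes as the board.
- pin_template: Flat plywood template with two rows of small holes, 72 x 8 x 137 mm, hanging on another peg by a like eye (origin at the eye's centre). Leave it hanging.
- round_template: Flat dark wood template with a round lower end, 80 x 8 x 135 mm, hanging on another peg by a like eye (origin at the eye's centre). Leave it hanging.
- dowel_a: Beech dowel 16 x 110 mm lying behind the board; a bystander.
- pencil_red: Carpenter's pencil 14 x 166 mm lying behind the board; a bystander.
- wax_tin: Round wax tin 68 mm across, 25 mm high, near the front edge; a bystander.
- chisel_20: Chisel 282 mm long lying at the left front; a bystander.
Not all that is in view belongs to the job. Leave any blue look-alike of the jig alone.

How it is judged:
On the way, in this order (a step that is already met when the one before it is completed fails the run):
1. the jig is off its peg, clear of the rack (x of jig in the frame of rack below -0.122 m and contact force between jig and rack below 0.1 N and height (world z) of jig above 0.11 m), for 0.1 s.
2. the jig sits astride the board's top edge, fully down (x of jig_seat in the frame of board_end between -0.004 and 0.004 m and z of jig_seat in the frame of board_end between -0.003 and 0.003 m and angle between the z axis of jig and the z axis of board, either way round below 0.05 rad and angle between the y axis of jig and the y axis of board, either way round below 0.07 rad and y of jig_seat in the frame of board_end between -0.16 and 0.035 m), for 0.2 s.
At the end, for the whole second after the job is handed in: The jig rests released and still astride the board's top edge, its channel roof down on the edge (within 3 mm), level and square to the board (within 3 and 4 degrees), its end stop within 3 mm of the board's left end; the two templates still hang on their pegs (x of jig_seat in the frame of board_end between -0.004 and 0.004 m and z of jig_seat in the frame of board_end between -0.003 and 0.003 m and angle between the z axis of jig and the z axis of board, either way round below 0.05 rad and angle between the y axis of jig and the y axis of board, either way round below 0.07 rad and y of jig_seat in the frame of board_end between -0.003 and 0.003 m and linear speed of jig below 0.01 m/s and contact force between jig and the fingers below 0.1 N and distance of each of pin_template, round_template from where it was at the start of the episode below 0.03 m); the robot touches nothing.
It fails at once if the peg was hauled on: more than 25 N between the jig and the rack (contact force between jig and rack above 25 N).
It fails at once if another template was knocked off its place on the rack (moved over 30 mm) (distance of any of pin_template, round_template from where it was at the start of the episode above 0.03 m).
It fails at once if a bystander on the bench was shifted over 30 mm (distance of any of dowel_a, pencil_red, wax_tin, chisel_20 from where it was at the start of the episode above 0.03 m).
It also fails if it takes over 43 s, if anything falls off the work surface, if the arm or the gripper's body presses on something with over 40 N, if the wrist force passes 120 N, or if a joint passes its speed limit or range.

ROBOT

A 6-joint arm with a two-finger parallel gripper is mounted at the origin on a cart in front of the work surface, level with it; the furniture and walls round the work are solid. World frame = base frame: x ahead of the robot, y to its left, z up, the work surface at z = 0. Lengths are in m, angles in rad, forces in N, time in s.
With the tool pointing down it reaches from about 0.35 to 0.775 m from the base axis. Payload 5.5 kg.
Tool frame: the origin (TCP) lies at the very end of the fingers, on their centre line; the grasp point (between the pads) lies 19 mm behind it; z points along the fingers, y is the line along which they close (so a half turn about z gives the same grasp; the last joint's range is limited). The gripper opens to 85 mm and grips with 20 to 120 N. Pads are 22 mm wide; open, the fingers measure 114 mm over their backs; the gripper's body (76 mm by 85 mm) begins 54 mm behind the grasp point. The pads swing forward as they close: fully open they stand 13 mm farther back than shut.
Start: joints at [-1.444, 0.313, 0.046, 1.304, 0, 1.431], TCP at [0.152, -0.555, 0.207] pointing down, gripper open.
Joint ranges: [-2.76, 2.76], [-0.86, 1.69], [-1.03, 1.26], [-2.2, 2.34], [-1.47, 1.5], [-3.14, 3.14]. Speed limits (rad/s): [2.57, 2.57, 3.14, 3.14, 3.14, 3.14].

INTERFACE

Orientations are given as a unit quaternion [w, x, y, z].
In Python, from workcell import env, cams, ticket, spotter gives the robot as it stands.
- The arm moves only by the tool jog_arm, never from a script. Its argument "increments" is a list that holds one entry, the list of rows, each a list of 7 numbers: the shift along the tool's x, y, z in units of 0.25 m (1.0 is 0.25 m), then the turn, a rotation vector about the tool's x, y, z in units of 180 degrees (1.0 is 180 degrees), then the closure in counts, from 0 (fully open) to 255 (shut). A call has 1 to 20 rows; each row shifts and turns the commanded pose from where the row before left it, along the tool's axes as they then stand; what a row does not reach is not made up. A row lasts 1/10 s, in which the tool goes at most 50 mm and 8.59 degrees, less where a joint would pass 70% of its speed; a pose out of reach is approached as far as the arm can. A call with a number of a shift or a turn outside -1 to 1 is refused whole. A call with a gripper value outside its range is refused whole. The fingers move at their own pace and stop on an object; "force" is the grip in N (left out, the last holds). Time passes only in rows, so rows that do not move let the fingers close. It gives the time, the measured TCP pose, the force, the opening and the grip force at its end, in the units of the state.
- env.get_state(): the state, without advancing time (a new reading comes with each control period).
- cams.read_camera(name): name is "scene" or "top" or "wrist"; returns a dict with "pixels" (420x560x3 uint8, red, green, blue), "fx", "fy", "cx", "cy" (pixels), "xyz" and "attitude" of the camera in the world; the wrist camera has in their place "mount" (4x4, takes a point from camera to tool coordinates, whose origin is the TCP and whose axes are the flange's). Camera axes: x right, y down, z forward; pixel columns grow to the right and rows downward; lengths in m; the calibration is good to about 2 mm. The wrist camera is an equidistant fisheye: a pixel r from the principal point sees the ray r / f radians off the axis. A picture is of the moment at which its call begins: read the wrist's pose just before it. There is no depth.
- ticket.hand_in(): hands the job in; it is judged then, once.
Trained networks look in the newest picture that a camera, given by its name, has taken for a name from the list of things; names that differ only in an ending like _2 or _b are one class to them, and where a whole thing is asked for, a point or a joint stands for the part that bears it (a point fixed in the world has none). Each returns a list of dicts, best first, with "conf" (0 to 1); they miss things now and then, are a little off and sometimes report something else, mostly with a low value. They report only what shows in the picture. A call takes as long as a camera call. They do not tell look-alikes from the thing itself.
- spotter.find_in(target, camera): "uv" ([column, row] in pixels, amid what is visible of it).
- spotter.cut_out(target, camera): "region" (420x560 bool, what is visible of it) and "uv" ([column, row] in pixels, amid what is visible of it).
- spotter.landmark_of(target, camera): "uv" ([column, row] in pixels: a listed point, or the origin of a listed thing).
The state is a dict: "clock": time; "joint_pos": joint angles; "qvel": joint speeds; "tau": joint torques, N m; "tcp_pos": TCP position; "orientation": TCP orientation; "wrist_force": force on the tool from outside, world axes, zero at the start; "ft_torque": the same for the moment, N m; "finger_gap": finger opening in m; "grip_force": force on a finger pad.
Only numpy, scipy, OpenCV 4.12 (cv2) and the standard library are available. Lean on these libraries where they do the work, as an engineer would, in place of code of your own. Each camera call takes 0.05 s, during which the arm holds its last target. There are 200 camera calls.

## Working session

There is one attempt and no reset: what is moved stays moved. The work goes in short steps, Python scripts to look and compute and a tool call to move; the robot and the scene stay as the last step left them, time stands still between calls to the robot, and variables do not carry over. Pictures are saved under pics/ and viewed, at most 10 in all, crops included, and the job is handed in when it is done.

Besides the shell and the picture viewer there is one more tool, called after "Request:" as name([rows], argument=value, ...), one row to a line, values as JSON. jog_arm: Moves the arm, as the interface text tells. Shifts and turns lie within -1 to 1; 1 stands for 0.25 m of shift or 180 degrees of turn. Its arguments: {"type":"object","properties":{"increments":{"type":"array"},"force":{"type":"number"}},"required":["increments"]}

```bash
mkdir -p pics
cat > h.py <<'E'
import numpy as np, cv2
from workcell import env, cams, ticket, spotter
from scipy.spatial.transform import Rotation as R
def pix(c,p):
    r=att(c); q=r.T@(np.asarray(p)-c["xyz"]); return np.array([c["fx"]*q[0]/q[2]+c["cx"],c["fy"]*q[1]/q[2]+c["cy"]])
def att(c):
    a=np.array(c["attitude"]); return a if a.shape==(3,3) else R.from_quat([a[1],a[2],a[3],a[0]]).as_matrix()
def ray(c,uv):
    d=att(c)@np.array([(uv[0]-c["cx"])/c["fx"],(uv[1]-c["cy"])/c["fy"],1]); return np.array(c["xyz"]),d/np.linalg.norm(d)
def tri(rs):
    A=sum(np.eye(3)-np.outer(d,d) for o,d in rs); b=sum((np.eye(3)-np.outer(d,d))@o for o,d in rs); x=np.linalg.solve(A,b)
    return x,[np.linalg.norm(np.cross(x-o,d)) for o,d in rs]
E
python3 - <<'E'
from h import *
np.set_printoptions(precision=4,suppress=True)
ims={}
for n in ("scene","top"):
    c=cams.read_camera(n); ims[n]=c; print(n,c["fx"],c["cx"],c["cy"],c["xyz"],c["attitude"])
    cv2.imwrite(f"pics/{n}0.png",c["pixels"][:,:,::-1])
for t in ["jig","jig_tab","jig_seat","rack","rack_tip","board","board_end","pin_template","round_template","dowel_a","pencil_red","wax_tin","chisel_20"]:
    L={n:spotter.landmark_of(t,n) for n in ims}
    for n in L: print(t,n,[(np.round(d["uv"],1).tolist(),round(d["conf"],2)) for d in L[n][:3]])
    if all(L.values()):
        x,e=tri([ray(ims[n],L[n][0]["uv"]) for n in ims]); print("   ",x,np.array(e))
print(env.get_state())
E
```

```text
scene 380.942145504704 280.2295477815052 207.05423666799126 [-0.6482 -0.1032  0.6435] [-0.3953  0.6197 -0.5684  0.3696]
top 384.7127409426564 278.7636130433199 211.49862777990083 [ 0.3049 -0.0227  1.1482] [-0.0674  0.7097 -0.6982  0.0659]
jig scene [([181.5, 199.3], 0.83)]
jig top [([296.1, 197.2], 0.8), ([158.1, 199.4], 0.63)]
    [0.4434 0.1055 0.2133] [0.1825 0.1825]
jig_tab scene [([183.3, 188.0], 0.82), ([295.8, 205.5], 0.6)]
jig_tab top [([154.6, 196.6], 0.84), ([293.9, 192.1], 0.81)]
    [0.5268 0.3131 0.1624] [0.005 0.005]
jig_seat scene [([173.4, 206.6], 0.63), ([287.2, 224.1], 0.62)]
jig_seat top [([145.7, 207.6], 0.84), ([285.3, 198.7], 0.76)]
    [0.5099 0.3526 0.0996] [0.0012 0.0012]
rack scene [([215.7, 194.4], 0.69), ([224.8, 222.2], 0.56)]
rack top [([206.9, 187.5], 0.93)]
    [0.5599 0.1971 0.1292] [0.0188 0.0188]
rack_tip scene [([216.0, 199.0], 0.56)]
rack_tip top [([195.6, 210.1], 0.61)]
    [0.4977 0.2015 0.1402] [0.0016 0.0016]
board scene [([373.5, 244.1], 0.94), ([183.4, 187.5], 0.23)]
board top [([386.2, 223.4], 0.83)]
    [ 0.4927 -0.3376  0.0008] [0.0053 0.
[... 607 characters left out ...]
, 0.37)]
    [0.4383 0.157  0.0145] [0.0031 0.0031]
chisel_20 scene [([166.2, 244.0], 0.53)]
chisel_20 top [([154.2, 240.8], 0.95), ([196.5, 216.4], 0.32)]
    [ 0.4281  0.3576 -0.0017] [0.0038 0.0038]
{'clock': 1.4, 'joint_pos': array([-1.4436,  0.3132,  0.0461,  1.3036, -0.    ,  1.4312]), 'qvel': array([-0.0019, -0.0003,  0.0005, -0.0006,  0.0007,  0.0004]), 'tau': array([  0.001 , -48.046 ,  29.8808,   0.0006,  -0.0001,  -0.    ]), 'tcp_pos': array([ 0.1516, -0.5547,  0.2071]), 'orientation': array([ 0.0001,  0.9911,  0.133 , -0.    ]), 'wrist_force': array([ 0.6773,  0.1425, -0.0199]), 'ft_torque': array([-0.053 ,  0.0048, -0.0465]), 'grip_force': 0.0, 'finger_gap': 0.08577385284551425}
```

Run:
```python
import cv2,numpy as np
s=cv2.imread("pics/scene0.png");t=cv2.imread("pics/top0.png")
a=cv2.resize(s[150:290,130:450],(800,350),interpolation=cv2.INTER_CUBIC)
b=cv2.resize(t[160:260,120:470],(800,229),interpolation=cv2.INTER_CUBIC)
cv2.imwrite("pics/c0.png",np.vstack([a,b]))
```

```text
(no output)
```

View pics/c0.png

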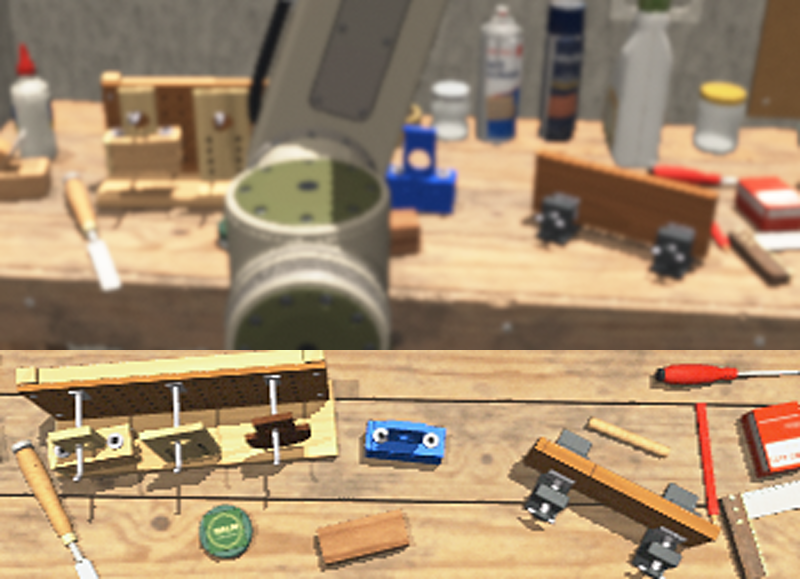

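Candidates for the jig are the pale wooden one hanging on the left peg, at scene (183,195) and top (156,198), and the blue look-alike standing on the bench, at scene (297,215) and top (297,197). The description calls for pale wood on the rack, so I choose the first. The board lies at the right in the top view, from about (355,200) to (430,245). A close crop will check this.

Run:
```python
import cv2,numpy as np
t=cv2.imread("pics/top0.png")
a=cv2.resize(t[158:222,125:265],(800,366),interpolation=cv2.INTER_CUBIC)
b=cv2.resize(t[190:256,340:440],(364,240),interpolation=cv2.INTER_CUBIC)
s=cv2.imread("pics/scene0.png");c=cv2.resize(s[175:237,165:245],(310,240),interpolation=cv2.INTER_CUBIC)
o=np.zeros((606,800,3),np.uint8);o[:366]=a;o[366:,:364]=b;o[366:,400:710]=c
cv2.imwrite("pics/c1.png",o[:600])
```

```text
(no output)
```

View pics/c1.png

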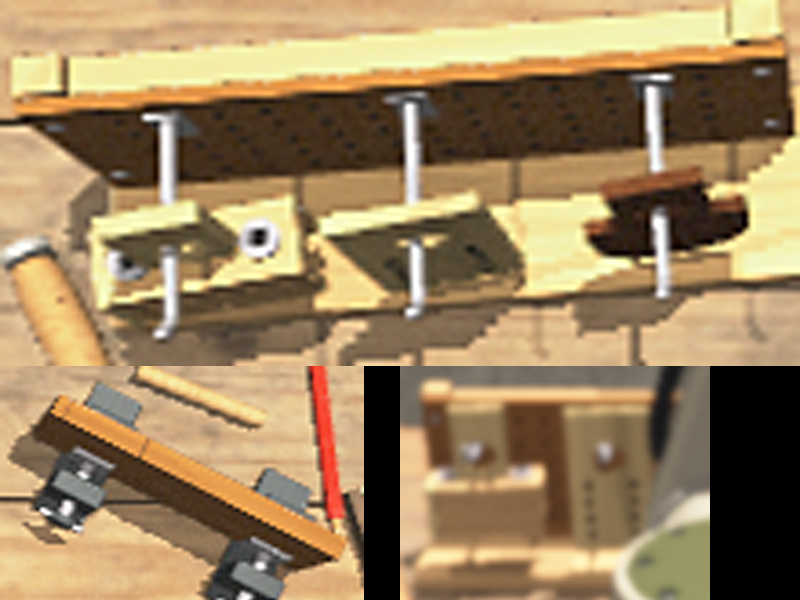

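The crop confirms the choice: the pale saddle with two bushes hangs on the left peg, with peg tips at top px (153.9,216.3), (197.5,212.6) and (241,209.1). The board's top edge runs from (356.1,200.3) to (433.4,241.2).

Run:
```python
from h import *
np.set_printoptions(precision=4,suppress=True)
c=cams.read_camera("top")
def at(uv,z):
    o,d=ray(c,uv); return o+d*(z-o[2])/d[2]
L,M,Rr=[at(u,.157) for u in [(153.9,216.3),(197.5,212.6),(241,209.1)]]
yv=(L-Rr)[:2]; n=np.linalg.norm(yv); yv/=n; th=np.arctan2(-yv[0],yv[1]); xv=np.array([np.cos(th),np.sin(th)])
ro=((L+M+Rr)/3)[:2]+.107*xv
print("tips",L,M,Rr,n,"rack yaw deg",np.degrees(th),"origin",ro)
for k,dx,dy in [("jig",-.06,.115)]: print(k,ro+dx*xv+dy*yv)
print("tab top ends", at((125+97/5.714,158+225/5.714),.175), at((125+197/5.714,158+210/5.714),.175))
a,b=at((356.1,200.3),.1),at((433.4,241.2),.1); v=(a-b)[:2]
print("board",a,b,np.linalg.norm(v),np.degrees(np.arctan2(-v[0],v[1])))
w=cams.read_camera("wrist"); print(w["mount"],w["fx"],w["cx"],w["cy"])
```

```text
tips [0.476  0.3076 0.157 ] [0.4877 0.194  0.157 ] [0.4989 0.0803 0.157 ] 0.2284226122415286 rack yaw deg 5.761439526390737 origin [0.594  0.2047]
jig [0.5228 0.3131]
tab top ends [0.5222 0.3364 0.175 ] [0.5299 0.2915 0.175 ]
board [ 0.5403 -0.2339  0.1   ] [ 0.4293 -0.4426  0.1   ] 0.23645432360447058 -28.005619721730167
[[ 0.0011 -0.95   -0.3124  0.0811]
 [ 1.      0.0013 -0.0002  0.0004]
 [ 0.0006 -0.3124  0.95   -0.1664]
 [ 0.      0.      0.      1.    ]] 325.19226210127806 279.9698887469733 207.7492540164459
```

```bash
cat >> h.py <<'E'
def rows(wps,grip):
    """wps: [(x,y,z,yaw_deg,n)], tool down with tool y at yaw; prints rows from the present pose"""
    s=env.get_state(); p=np.array(s["tcp_pos"]); q=s["orientation"]
    T=R.from_quat([q[1],q[2],q[3],q[0]]).as_matrix(); ya=np.degrees(np.arctan2(T[1,1],T[0,1])); out=[]
    for x,y,z,w,n in wps:
        P=np.linspace(p,[x,y,z],n+1); W=np.linspace(ya,w,n+1)
        for i in range(n):
            a=np.radians(W[i]); Y=np.array([np.cos(a),np.sin(a),0]); X=np.array([-Y[1],Y[0],0]); d=(P[i+1]-P[i])/.25
            out.append([round(d@X,3),round(d@Y,3),round(-d[2],3),0,0,round(-(W[i+1]-W[i])/180,4),grip])
        p,ya=P[-1],W[-1]
    print("clock",s["clock"],"gap",s["finger_gap"]); print(str(out).replace(" ","").replace(".0,",","))
E
python3 - <<'E'
from h import *
rows([(.45,-.35,.30,-45,10),(.45,-.0,.30,-10,9),(.49,.313,.27,5.8,9)],165)
E
```

```text
clock 1.5 gap 0.08528402100777414
[[np.float64(0.137),np.float64(-0.048),np.float64(-0.037),0,0,np.float64(-0.0165),165],[np.float64(0.139),np.float64(-0.04),np.float64(-0.037),0,0,np.float64(-0.0165),165],[np.float64(0.141),np.float64(-0.033),np.float64(-0.037),0,0,np.float64(-0.0165),165],[np.float64(0.142),np.float64(-0.026),np.float64(-0.037),0,0,np.float64(-0.0165),165],[np.float64(0.144),np.float64(-0.018),np.float64(-0.037),0,0,np.float64(-0.0165),165],[np.float64(0.144),np.float64(-0.011),np.float64(-0.037),0,0,np.float64(-0.0165),165],[np.float64(0.145),np.float64(-0.003),np.float64(-0.037),0,0,np.float64(-0.0165),165],[np.float64(0.145),np.float64(0.004),np.float64(-0.037),0,0,np.float64(-0.0165),165],[np.float64(0.144),np.float64(0.012),np.float64(-0.037),0,0,np.float64(-0.0165),165],[np.float64(0.143),np.float64(0.019),np.float64(-0.037),0,0,np.float64(-0.0165),165],[np.float64(0.11),np.float64(-0.11),np.float64(-0.0),0,0,np.float64(-0.0216),165],[np.float64(0.117),np.float64(-0.102),np.float64(-0.0),0,0,np.float64(-0.0216),165],[np.float64(0.124),np.float64(-0.094),np.fl
[... 596 characters left out ...]
),0,0,np.float64(-0.0098),165],[np.float64(0.14),np.float64(-0.002),np.float64(0.013),0,0,np.float64(-0.0098),165],[np.float64(0.14),np.float64(0.002),np.float64(0.013),0,0,np.float64(-0.0098),165],[np.float64(0.14),np.float64(0.006),np.float64(0.013),0,0,np.float64(-0.0098),165],[np.float64(0.14),np.float64(0.011),np.float64(0.013),0,0,np.float64(-0.0098),165],[np.float64(0.139),np.float64(0.015),np.float64(0.013),0,0,np.float64(-0.0098),165],[np.float64(0.139),np.float64(0.019),np.float64(0.013),0,0,np.float64(-0.0098),165],[np.float64(0.138),np.float64(0.023),np.float64(0.013),0,0,np.float64(-0.0098),165],[np.float64(0.138),np.float64(0.028),np.float64(0.013),0,0,np.float64(-0.0098),165]]
```

Request:
jog_arm([
  [[0.137,-0.048,-0.037,0,0,-0.0165,165],[0.139,-0.04,-0.037,0,0,-0.0165,165],[0.141,-0.033,-0.037,0,0,-0.0165,165],[0.142,-0.026,-0.037,0,0,-0.0165,165],[0.144,-0.018,-0.037,0,0,-0.0165,165],[0.144,-0.011,-0.037,0,0,-0.0165,165],[0.145,-0.003,-0.037,0,0,-0.0165,165],[0.145,0.004,-0.037,0,0,-0.0165,165],[0.144,0.012,-0.037,0,0,-0.0165,165],[0.143,0.019,-0.037,0,0,-0.0165,165],[0.11,-0.11,0,0,0,-0.0216,165],[0.117,-0.102,0,0,0,-0.0216,165],[0.124,-0.094,0,0,0,-0.0216,165],[0.13,-0.085,0,0,0,-0.0216,165],[0.135,-0.076,0,0,0,-0.0216,165],[0.14,-0.067,0,0,0,-0.0216,165],[0.145,-0.057,0,0,0,-0.0216,165],[0.148,-0.047,0,0,0,-0.0216,165],[0.151,-0.037,0,0,0,-0.0216,165]],
])

```text
clock: 3.4
tcp_pos: [0.4505, 0.0009, 0.2998]
orientation: [0.0, 0.765, 0.644, 0.0]
wrist_force: [0.7, -0.8, -0.7]
finger_gap: 0.0299
grip_force: 0.0
```

Request:
jog_arm([
  [[0.14,-0.007,0.013,0,0,-0.0098,165],[0.14,-0.002,0.013,0,0,-0.0098,165],[0.14,0.002,0.013,0,0,-0.0098,165],[0.14,0.006,0.013,0,0,-0.0098,165],[0.14,0.011,0.013,0,0,-0.0098,165],[0.139,0.015,0.013,0,0,-0.0098,165],[0.139,0.019,0.013,0,0,-0.0098,165],[0.138,0.023,0.013,0,0,-0.0098,165],[0.138,0.028,0.013,0,0,-0.0098,165],[0,0,0,0,0,0,165]],
])

```text
clock: 4.4
tcp_pos: [0.4906, 0.3157, 0.2689]
orientation: [-0.001, 0.668, 0.744, -0.0]
wrist_force: [0.6, 1.2, -0.2]
finger_gap: 0.0303
grip_force: 0.0
```

```bash
cat >> h.py <<'E'
def wcam():
    s=env.get_state(); c=cams.read_camera("wrist"); q=s["orientation"]; T=np.eye(4)
    T[:3,:3]=R.from_quat([q[1],q[2],q[3],q[0]]).as_matrix(); T[:3,3]=s["tcp_pos"]; c["M"]=T@np.array(c["mount"]); return c
def wray(c,uv):
    v=(np.array(uv)-[c["cx"],c["cy"]])/c["fx"]; t=np.linalg.norm(v); d=np.r_[np.sin(t)*v/t,np.cos(t)]
    return c["M"][:3,3],c["M"][:3,:3]@d
def wat(c,uv,z):
    o,d=wray(c,uv); return o+d*(z-o[2])/d[2]
def wpix(c,p):
    q=c["M"][:3,:3].T@(np.asarray(p)-c["M"][:3,3]); r=np.hypot(q[0],q[1]); t=np.arctan2(r,q[2]); return np.array([c["cx"],c["cy"]])+c["fx"]*t*q[:2]/r
E
python3 - <<'E'
from h import *
import pickle
np.set_printoptions(precision=4,suppress=True)
w=wcam(); pickle.dump(w,open("w1.pkl","wb"))
cv2.imwrite("pics/w1.png",w["pixels"][:,:,::-1])
s=env.get_state(); print(s["clock"],s["tcp_pos"],s["orientation"],s["finger_gap"],s["joint_pos"])
for t,z in [("jig_tab",.162),("jig_seat",.087),("jig",.128)]:
    for d in spotter.landmark_of(t,"wrist")[:2]: print(t,np.array(d["uv"]),d["conf"],wat(w,d["uv"],z))
x=[.523,.313]
print(wpix(w,[.523,.313,.162]))
E
```

```text
4.45 [0.4904 0.3139 0.2693] [-0.0002  0.669   0.7433 -0.0006] 0.03030031173543447 [ 0.4316  0.3222  0.2096  1.4594 -0.0001  1.8973]
jig_tab [317.1 203.8] 0.84 [0.5248 0.3134 0.162 ]
jig_seat [236.5 125.1] 0.62 [0.4389 0.3691 0.087 ]
jig_seat [308.6 146.9] 0.58 [0.5183 0.3536 0.087 ]
jig [320.2 190.4] 0.75 [0.531  0.3172 0.128 ]
[315.0862 204.0325]
```

View pics/w1.png

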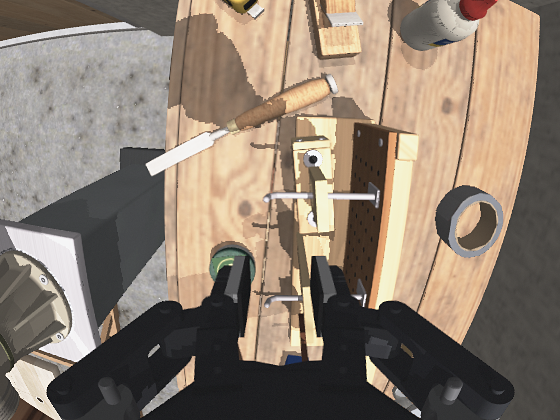

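The wrist view shows the jig's tab near (317,200), with the peg tip at (266,197) and the bushes at (312,158) and (311,217). I zoom in to refine the tab line.

Run:
```python
import cv2
i=cv2.imread("pics/w1.png")[140:240,255:385]
cv2.imwrite("pics/w1c.png",cv2.resize(i,None,fx=6,fy=6,interpolation=cv2.INTER_CUBIC))
```

```text
(no output)
```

View pics/w1c.png

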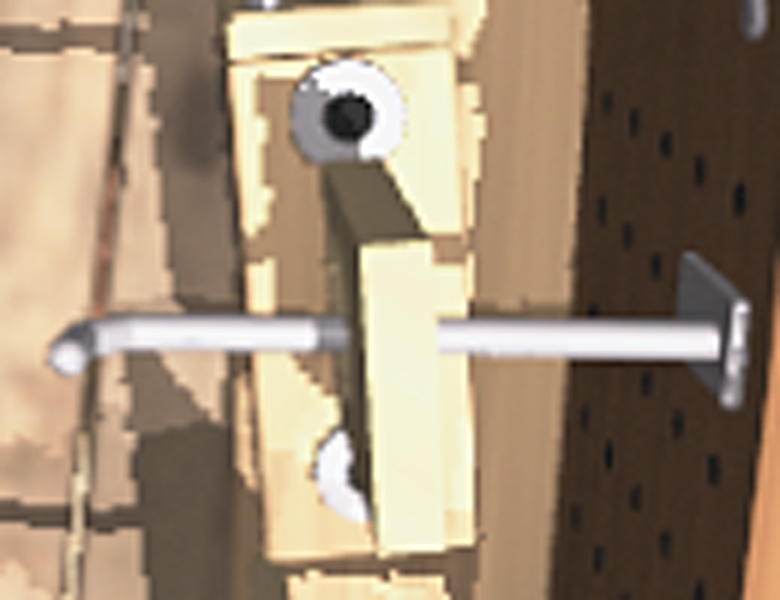

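Tab top corners lie at px (315,180.5), (327.3,179.7), (329.2,232) and (318,232.7). The peg tip is at (266.3,199.2) and the bush at (313,159.2).

Run:
```python
from h import *
import pickle
np.set_printoptions(precision=4,suppress=True)
w=pickle.load(open("w1.pkl","rb"))
C=[wat(w,u,.175)[:2] for u in [(315,180.5),(327.3,179.7),(329.2,232),(318,232.7)]]
print(np.array(C),np.mean(C,0)); a=(C[0]+C[1])/2;b=(C[2]+C[3])/2; v=a-b; print(np.linalg.norm(v),np.degrees(np.arctan2(-v[0],v[1])))
print("tip",wat(w,(266.3,199.2),.157),"bush",wat(w,(313,159.2),.111))
rows([(.524,.3135,.20,5.8,3),(.524,.3135,.147,5.8,4)],165)
```

```text
[[0.5182 0.3371]
 [0.5283 0.3389]
 [0.5371 0.293 ]
 [0.5274 0.2913]] [0.5278 0.3151]
0.046745258555936274 11.078968849545648
tip [0.4796 0.3112 0.157 ] bush [0.5219 0.3445 0.111 ]
clock 4.6 gap 0.029737433245904724
[[np.float64(-0.002),np.float64(0.045),np.float64(0.094),0,0,np.float64(0.0),165],[np.float64(-0.002),np.float64(0.045),np.float64(0.094),0,0,np.float64(0.0),165],[np.float64(-0.002),np.float64(0.045),np.float64(0.094),0,0,np.float64(0.0),165],[np.float64(0.0),np.float64(0.0),np.float64(0.053),0,0,np.float64(-0.0),165],[np.float64(0.0),np.float64(0.0),np.float64(0.053),0,0,np.float64(-0.0),165],[np.float64(0.0),np.float64(0.0),np.float64(0.053),0,0,np.float64(-0.0),165],[np.float64(0.0),np.float64(0.0),np.float64(0.053),0,0,np.float64(-0.0),165]]
```

```bash
python3 - <<'E' | sed 's/np.float64(\([^)]*\))/\1/g'
from h import *
rows([(.527,.3145,.20,10.5,3),(.527,.3145,.148,10.5,4)],165)
E
```

```text
clock 4.6 gap 0.029737433245904724
[[-0.001,0.049,0.094,0,0,-0.0087,165],[-0.002,0.049,0.094,0,0,-0.0087,165],[-0.004,0.048,0.094,0,0,-0.0087,165],[0.0,0.0,0.052,0,0,-0.0,165],[0.0,0.0,0.052,0,0,-0.0,165],[0.0,0.0,0.052,0,0,-0.0,165],[0.0,0.0,0.052,0,0,-0.0,165]]
```

Request:
jog_arm([
  [[-0.001,0.049,0.094,0,0,-0.0087,165],[-0.002,0.049,0.094,0,0,-0.0087,165],[-0.004,0.048,0.094,0,0,-0.0087,165],[0,0,0.05,0,0,0,165],[0,0,0.052,0,0,0,165],[0,0,0.052,0,0,0,165],[0,0,0.052,0,0,0,165],[0,0,0,0,0,0,165],[0,0,0,0,0,0,165]],
])

```text
clock: 5.5
tcp_pos: [0.5269, 0.3153, 0.1484]
orientation: [0.0, 0.639, 0.769, -0.0]
wrist_force: [0.3, -0.3, 0.4]
finger_gap: 0.0301
grip_force: 0.0
```

Run:
```python
from h import *
w=wcam(); i=w["pixels"][:,:,::-1][100:300,180:440]
cv2.imwrite("pics/w2.png",cv2.resize(i,None,fx=3,fy=3,interpolation=cv2.INTER_CUBIC))
s=env.get_state(); print(s["clock"],s["tcp_pos"],s["wrist_force"])
```

```text
5.55 [0.5273307  0.31546093 0.148931  ] [ 0.94494069 -0.32589303 -0.616395  ]
```

View pics/w2.png

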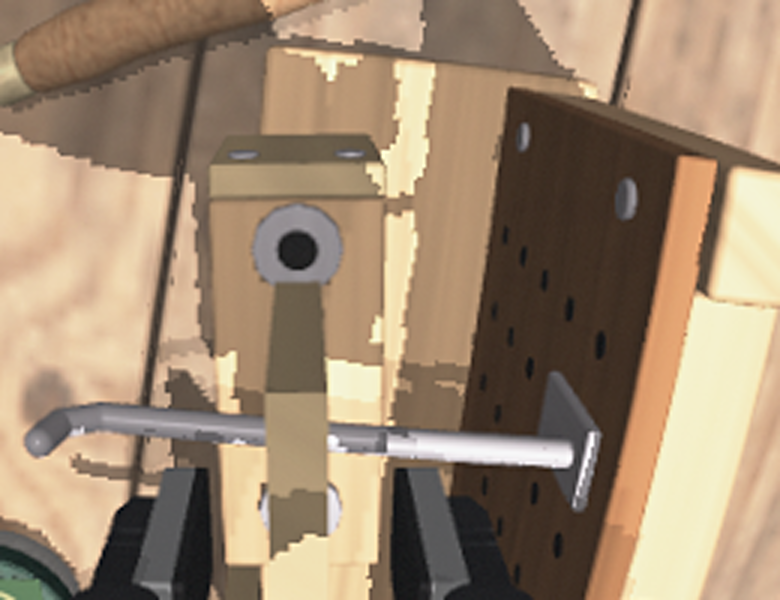

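The fingers straddle the tab (centred at crop x≈297, jig square to the tool), and the peg runs to the left. I close.

Request:
jog_arm([
  [[0,0,0,0,0,0,255],[0,0,0,0,0,0,255],[0,0,0,0,0,0,255],[0,0,0,0,0,0,255],[0,0,0,0,0,0,255]],
], force=60)

```text
clock: 6.05
tcp_pos: [0.5277, 0.3155, 0.1492]
orientation: [0.0, 0.639, 0.769, 0.001]
wrist_force: [-1.1, 0.4, 5.3]
finger_gap: 0.0056
grip_force: 59.4
```

Request:
jog_arm([
  [[0,0,-0.016,0,0,0,255],[0,0,-0.02,0,0,0,255],[0,0,-0.02,0,0,0,255],[0,0,-0.02,0,0,0,255],[0,0,0,0,0,0,255],[0,0,0,0,0,0,255]],
])

```text
clock: 6.65
tcp_pos: [0.5273, 0.3153, 0.1674]
orientation: [0.0, 0.639, 0.769, 0.0]
wrist_force: [-0.0, 0.0, -1.7]
finger_gap: 0.0055
grip_force: 58.6
```

```bash
python3 - <<'E' | sed 's/np.float64(\([^)]*\))/\1/g'
from h import *
np.set_printoptions(precision=4,suppress=True)
w=wcam(); i=w["pixels"][:,:,::-1][100:300,180:440]
cv2.imwrite("pics/w3.png",cv2.resize(i,None,fx=3,fy=3,interpolation=cv2.INTER_CUBIC))
s=env.get_state(); print(s["tcp_pos"],s["wrist_force"],s["ft_torque"],s["grip_force"])
p=s["tcp_pos"]; a=np.radians(5.8); q=np.array(p)-.085*np.array([np.cos(a),np.sin(a),0])
rows([(*q,10.5,8),(q[0],q[1],.26,10.5,3)],255)
E
```

```text
[0.5272 0.3152 0.1672] [ 0.035  -0.8785 -3.057 ] [-0.0122  0.0403  0.0142] 58.64619333297014
clock 6.7 gap 0.005641426184537231
[[0.004,-0.042,-0.0,0,0,0.0,255],[0.004,-0.042,-0.0,0,0,0.0,255],[0.004,-0.042,-0.0,0,0,0.0,255],[0.004,-0.042,-0.0,0,0,0.0,255],[0.004,-0.042,-0.0,0,0,0.0,255],[0.003,-0.042,-0.0,0,0,0.0,255],[0.003,-0.042,-0.0,0,0,0.0,255],[0.003,-0.042,-0.0,0,0,0.0,255],[0.0,0.0,-0.124,0,0,-0.0,255],[0.0,0.0,-0.124,0,0,-0.0,255],[0.0,0.0,-0.124,0,0,-0.0,255]]
```

View pics/w3.png

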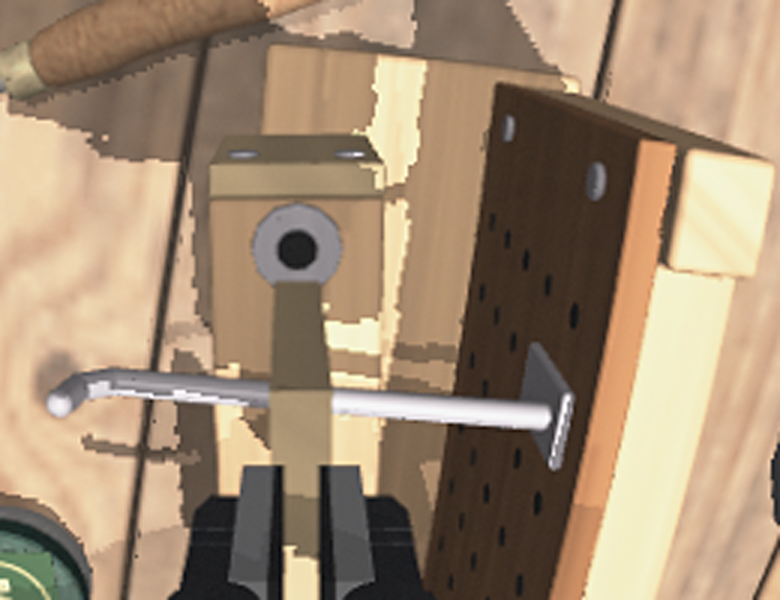

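The jig is held and its image is unchanged relative to the gripper. The peg runs free through the eye, so I draw off along the peg and then raise.

Request:
jog_arm([
  [[0.003,-0.03,0,0,0,0,255],[0.004,-0.042,0,0,0,0,255],[0.004,-0.042,0,0,0,0,255],[0.004,-0.042,0,0,0,0,255],[0.004,-0.042,0,0,0,0,255],[0.004,-0.042,0,0,0,0,255],[0.003,-0.042,0,0,0,0,255],[0.003,-0.042,0,0,0,0,255],[0,-0.02,0,0,0,0,255]],
])

```text
clock: 7.6
tcp_pos: [0.44, 0.3065, 0.1674]
orientation: [-0.0, 0.639, 0.769, -0.0]
wrist_force: [-0.8, -0.4, -2.9]
finger_gap: 0.0058
grip_force: 58.8
```

Request:
jog_arm([
  [[0,0,0,0,0,0,255],[0,0,-0.1,0,0,0,255],[0,0,-0.14,0,0,0,255],[0,0,-0.12,0,0,0,255],[0,0,0,0,0,0,255]],
])

```text
clock: 8.1
tcp_pos: [0.444, 0.3078, 0.2619]
orientation: [0.002, 0.639, 0.769, 0.004]
wrist_force: [0.7, -0.1, -2.1]
finger_gap: 0.0055
grip_force: 59.2
```

```bash
python3 - <<'E' | sed 's/np.float64(\([^)]*\))/\1/g'
from h import *
np.set_printoptions(precision=4,suppress=True)
s=env.get_state(); print(s["tcp_pos"],s["wrist_force"],s["grip_force"])
rows([(.43,.05,.28,0,8),(.46,-.2,.28,-28,8)],255)
E
```

```text
[0.444  0.3078 0.2619] [ 0.7411 -0.0605 -2.0535] 59.17420919984579
clock 8.1 gap 0.005505688549110057
[[-0.125,-0.03,-0.009,0,0,0.0073,255],[-0.126,-0.028,-0.009,0,0,0.0073,255],[-0.127,-0.025,-0.009,0,0,0.0073,255],[-0.127,-0.022,-0.009,0,0,0.0073,255],[-0.128,-0.019,-0.009,0,0,0.0073,255],[-0.128,-0.016,-0.009,0,0,0.0073,255],[-0.128,-0.013,-0.009,0,0,0.0073,255],[-0.129,-0.01,-0.009,0,0,0.0073,255],[-0.125,0.015,-0.0,0,0,0.0194,255],[-0.124,0.023,-0.0,0,0,0.0194,255],[-0.122,0.03,-0.0,0,0,0.0194,255],[-0.12,0.038,-0.0,0,0,0.0194,255],[-0.118,0.045,-0.0,0,0,0.0194,255],[-0.115,0.052,-0.0,0,0,0.0194,255],[-0.111,0.059,-0.0,0,0,0.0194,255],[-0.108,0.065,-0.0,0,0,0.0194,255]]
```

Request:
jog_arm([
  [[-0.125,-0.03,-0.009,0,0,0.0073,255],[-0.126,-0.028,-0.009,0,0,0.0073,255],[-0.127,-0.025,-0.009,0,0,0.0073,255],[-0.127,-0.022,-0.009,0,0,0.0073,255],[-0.128,-0.019,-0.009,0,0,0.0073,255],[-0.128,-0.016,-0.009,0,0,0.0073,255],[-0.128,-0.013,-0.009,0,0,0.0073,255],[-0.129,-0.01,-0.009,0,0,0.0073,255],[-0.125,0.015,0,0,0,0.0194,255],[-0.124,0.023,0,0,0,0.0194,255],[-0.122,0.03,0,0,0,0.0194,255],[-0.12,0.038,0,0,0,0.0194,255],[-0.118,0.045,0,0,0,0.0194,255],[-0.115,0.052,0,0,0,0.0194,255],[-0.111,0.059,0,0,0,0.0194,255],[-0.108,0.065,0,0,0,0.0194,255],[0,0,0,0,0,0,255],[0,0,0,0,0,0,255]],
])

```text
clock: 9.9
tcp_pos: [0.4573, -0.2017, 0.274]
orientation: [-0.001, 0.857, 0.515, -0.0]
wrist_force: [-0.6, 1.7, -2.3]
finger_gap: 0.0053
grip_force: 59.4
```

Run:
```python
from h import *
import pickle
np.set_printoptions(precision=4,suppress=True)
w=wcam(); pickle.dump(w,open("w4.pkl","wb"))
s=env.get_state(); print(s["clock"],s["tcp_pos"],s["orientation"],s["wrist_force"])
for d in spotter.landmark_of("board_end","wrist")[:2]: print(np.array(d["uv"]),d["conf"],wat(w,d["uv"],.1))
print(wpix(w,[.54,-.234,.1]),wpix(w,[.429,-.443,.1]))
cv2.imwrite("pics/w4.png",w["pixels"][:,:,::-1])
cv2.imwrite("pics/w4c.png",cv2.resize(w["pixels"][:,:,::-1][80:380,180:560],None,fx=2,fy=2,interpolation=cv2.INTER_CUBIC))
```

```text
9.95 [ 0.4571 -0.2009  0.2743] [-0.001   0.8568  0.5157 -0.0003] [-0.2158  0.0455 -3.3009]
[358.9 171.2] 0.91 [ 0.5385 -0.2325  0.1   ]
[360.6119 171.7705] [343.1372 341.8137]
```

View pics/w4c.png

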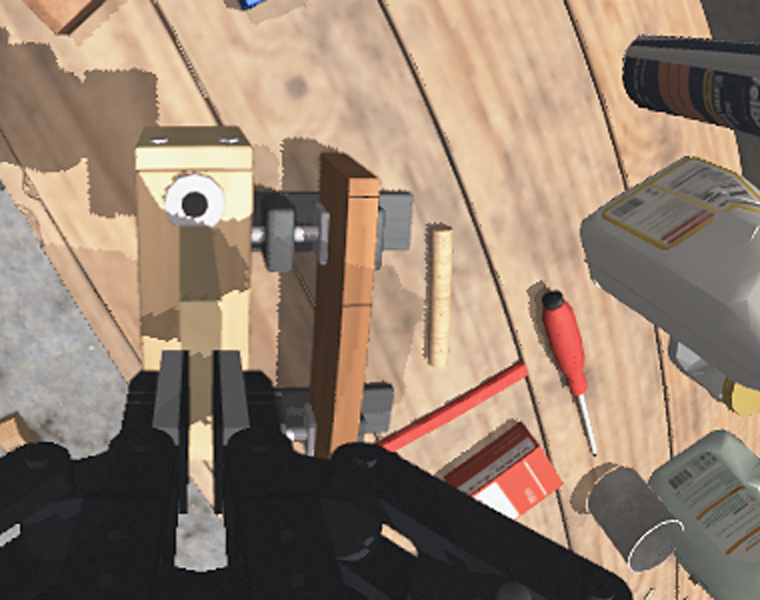

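The wrist view shows the board's top edge right of the held jig, with its left end at about px (361,171). I fit its two long edges and its end from the gradients.

```bash
cat >> h.py <<'E'
def board(w,yaw,end,save=None):
    g=cv2.GaussianBlur(w["pixels"].astype(float),(0,0),0.8); yb=np.array([-np.sin(yaw),np.cos(yaw)]); xb=np.array([yb[1],-yb[0]])
    def prof(p,dirn,h=.012,n=121):
        ts=np.linspace(-h,h,n); P=np.array([wpix(w,[*(p+t*dirn),.1]) for t in ts],np.float32)
        v=np.stack([cv2.remap(g[:,:,k].astype(np.float32),P[:,0:1],P[:,1:2],cv2.INTER_LINEAR)[:,0] for k in range(3)],1)
        d=np.linalg.norm(np.gradient(v,axis=0),axis=1); return ts[d.argmax()]
    res={}
    for sgn in (-1,1):
        pts=np.array([[-s,sgn*.009+prof(end-s*yb+sgn*.009*xb,xb,.007)] for s in np.linspace(.008,.13,40)])
        f=np.polyfit(pts[:,0],pts[:,1],1)
        for _ in range(3):
            r=pts[:,1]-np.polyval(f,pts[:,0]); k=abs(r)<=max(.0007,1.5*np.median(abs(r))); f=np.polyfit(pts[k,0],pts[k,1],1)
        res[sgn]=(f,k.sum())
    e=[prof(end+a*xb,yb,.01) for a in (-.005,-.002,.001,.004,.006)]
    print("edges (slope,offset) front",res[-1],"back",res[1],"end",np.round(e,4))
    sl=(res[-1][0][0]+res[1][0][0])/2; of=(res[-1][0][1]+res[1][0][1])/2
    print("yaw",np.degrees(yaw-sl),"end",end+of*xb+np.median(e)*yb)
E
python3 - <<'E'
from h import *
import pickle
np.set_printoptions(precision=4,suppress=True)
w=pickle.load(open("w4.pkl","rb"))
board(w,np.radians(-28),np.array([.5385,-.2325]))
E
```

```text
edges (slope,offset) front (array([-0.0175, -0.0055]), np.int64(35)) back (array([-0.0214,  0.0117]), np.int64(35)) end [0.003  0.0028 0.0032 0.0033 0.003 ]
yaw -26.88649456499687 end [ 0.5426 -0.2313]
```

```bash
cat >> h.py <<'E'
def bush(w):
    g=w["pixels"][165:200,262:292].min(2).astype(float)*0+w["pixels"][165:200,262:292].mean(2)
    m=(g<60).astype(np.uint8); n,l,st,ce=cv2.connectedComponentsWithStats(m); k=1+np.argmax(st[1:,4]); uv=ce[k]+[262,165]
    v=(uv-[w["cx"],w["cy"]])/w["fx"]; t=np.linalg.norm(v); d=np.r_[np.sin(t)*v/t,np.cos(t)]; M=np.array(w["mount"])
    D=M[:3,:3]@d; o=M[:3,3]; print("bush px",uv,"area",st[k,4],"in tool at z=.0375:",o+D*(.0375-o[2])/D[2])
E
python3 - <<'E'
from h import *
import pickle
np.set_printoptions(precision=4,suppress=True)
w=pickle.load(open("w4.pkl","rb")); bush(w); print(w["M"])
E
```

```text
bush px [276.7    182.0182] area 110 in tool at z=.0375: [ 0.031  -0.0012  0.0375]
[[ 0.8837 -0.4441 -0.1479  0.4961]
 [-0.4681 -0.8401 -0.2741 -0.1312]
 [-0.0025  0.3114 -0.9503  0.4404]
 [ 0.      0.      0.      1.    ]]
```

```bash
python3 - <<'E' | sed 's/np.float64(\([^)]*\))/\1/g'
from h import *
rows([(.4886,-.2282,.19,-27.2,4)],255)
q=env.get_state()["orientation"]; T=R.from_quat([q[1],q[2],q[3],q[0]]).as_matrix(); print(np.degrees(np.arctan2(T[1,1],T[0,1])))
E
```

```text
clock 10.0 gap 0.005495031697109019
[[-0.01,0.041,0.085,0,0,-0.0009,255],[-0.01,0.041,0.085,0,0,-0.0009,255],[-0.01,0.041,0.085,0,0,-0.0009,255],[-0.01,0.041,0.085,0,0,-0.0009,255]]
-27.861211294183136
```

Request:
jog_arm([
  [[-0.01,0.041,0.085,0,0,-0.0009,255],[-0.01,0.041,0.085,0,0,-0.0009,255],[-0.01,0.041,0.085,0,0,-0.0009,255],[-0.01,0.041,0.085,0,0,-0.0009,255],[0,0,0,0,0,0,255],[0,0,0,0,0,0,255]],
])

```text
clock: 10.6
tcp_pos: [0.4888, -0.2279, 0.1904]
orientation: [-0.001, 0.853, 0.521, -0.0]
wrist_force: [0.1, 0.2, -1.0]
finger_gap: 0.0054
grip_force: 59.5
```

Run:
```python
from h import *
import pickle
np.set_printoptions(precision=4,suppress=True)
w=wcam(); pickle.dump(w,open("w5.pkl","wb")); s=env.get_state()
print(s["clock"],s["tcp_pos"],s["orientation"])
for d in spotter.landmark_of("board_end","wrist")[:1]: print(np.array(d["uv"]),d["conf"],wat(w,d["uv"],.1))
bush(w); board(w,np.radians(-27.2),np.array([.543,-.232])); 
c=cams.read_camera("top")
for t in ("jig_seat","board_end"):
    for d in spotter.landmark_of(t,"top")[:2]: print(t,np.array(d["uv"]),d["conf"])
print("pred seat", pix(c,np.array(s["tcp_pos"])+[.457*.0415,.889*.0415,-.0615]),"pred end",pix(c,[.543,-.232,.1]))
a=cv2.resize(w["pixels"][:,:,::-1][100:280,200:460],(780,540),interpolation=cv2.INTER_CUBIC)
cv2.imwrite("pics/w5.png",a)
```

```text
10.65 [ 0.4892 -0.2282  0.1913] [0.0001 0.8535 0.5211 0.0001]
[340.4 179.4] 0.82 [ 0.5429 -0.2324  0.1   ]
bush px [277.3578 182.9174] area 109 in tool at z=.0375: [ 0.0304 -0.0008  0.0375]
edges (slope,offset) front (array([-0.0062, -0.0091]), np.int64(31)) back (array([-0.0069,  0.0082]), np.int64(29)) end [ 0.0003  0.0005  0.0007  0.0007 -0.0005]
yaw -26.825394313583306 end [ 0.5428 -0.2313]
jig_seat [284.3 195.3] 0.95
pred seat [342.7447 209.3076] pred end [355.4053 199.3593]
```

View pics/w5.png

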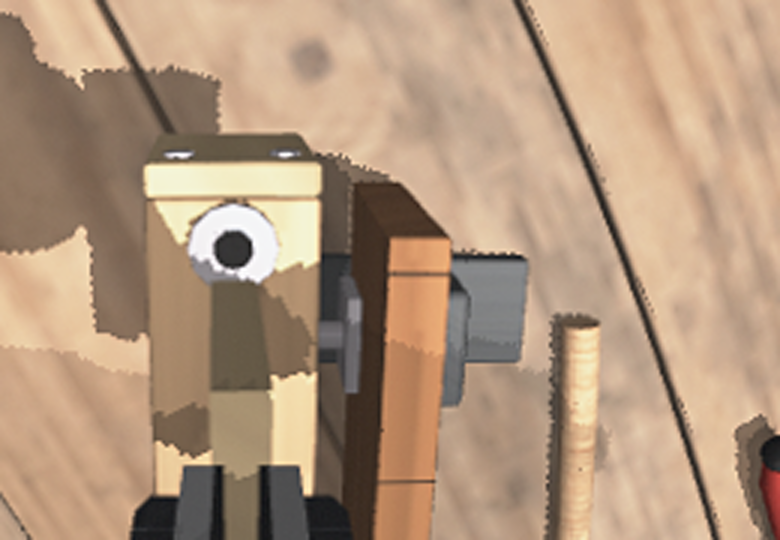

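```bash
python3 - <<'E' | sed 's/np.float64(\([^)]*\))/\1/g'
from h import *
rows([(.4892,-.2282,.212,-26.8,2),(.5306,-.2577,.212,-26.8,4),(.5306,-.2577,.20,-26.8,2),(.5306,-.2577,.172,-26.8,6)],255)
E
```

```text
clock 10.85 gap 0.005557368387604513
[[0.001,-0.002,-0.041,0,0,-0.0012,255],[0.001,-0.002,-0.041,0,0,-0.0012,255],[-0.008,0.05,-0.0,0,0,-0.0,255],[-0.008,0.05,-0.0,0,0,-0.0,255],[-0.008,0.05,-0.0,0,0,-0.0,255],[-0.008,0.05,-0.0,0,0,-0.0,255],[0.0,0.0,0.024,0,0,-0.0,255],[0.0,0.0,0.024,0,0,-0.0,255],[0.0,0.0,0.019,0,0,-0.0,255],[0.0,0.0,0.019,0,0,-0.0,255],[0.0,0.0,0.019,0,0,-0.0,255],[0.0,0.0,0.019,0,0,-0.0,255],[0.0,0.0,0.019,0,0,-0.0,255],[0.0,0.0,0.019,0,0,-0.0,255]]
```

Request:
jog_arm([
  [[0,0,-0.041,0,0,-0.0012,255],[0,0,-0.041,0,0,-0.0012,255],[-0.008,0.049,0,0,0,0,255],[-0.008,0.049,0,0,0,0,255],[-0.008,0.049,0,0,0,0,255],[-0.008,0.049,0,0,0,0,255],[0,0,0.02,0,0,0,255],[0,0,0.02,0,0,0,255],[0,0,0,0,0,0,255],[0,0,0,0,0,0,255]],
])

```text
clock: 11.85
tcp_pos: [0.5287, -0.2578, 0.2008]
orientation: [-0.0, 0.852, 0.524, -0.0]
wrist_force: [-1.1, 0.8, -2.8]
finger_gap: 0.0056
grip_force: 59.5
```

```bash
python3 - <<'E' | sed 's/np.float64(\([^)]*\))/\1/g'
from h import *
np.set_printoptions(precision=4,suppress=True)
w=wcam(); s=env.get_state(); print(s["tcp_pos"],s["wrist_force"],s["ft_torque"]); bush(w)
rows([(.5306,-.2577,.172,-26.8,6)],255)
E
```

```text
[ 0.529  -0.2579  0.201 ] [ 0.7493 -0.3773 -2.6385] [-0.0136 -0.005  -0.017 ]
bush px [278.3119 182.8807] area 109 in tool at z=.0375: [ 0.0305 -0.0002  0.0375]
clock 11.9 gap 0.00537769722335497
[[0.001,0.001,0.019,0,0,-0.0,255],[0.001,0.001,0.019,0,0,-0.0,255],[0.001,0.001,0.019,0,0,-0.0,255],[0.001,0.001,0.019,0,0,-0.0,255],[0.001,0.001,0.019,0,0,-0.0,255],[0.001,0.001,0.019,0,0,-0.0,255]]
```

Request:
jog_arm([
  [[0.001,0.001,0.019,0,0,0,255],[0.001,0.001,0.019,0,0,0,255],[0.001,0.001,0.019,0,0,0,255],[0.001,0.001,0.019,0,0,0,255],[0,0,0,0,0,0,255]],
])

```text
clock: 12.4
tcp_pos: [0.5303, -0.2575, 0.1807]
orientation: [-0.001, 0.852, 0.524, -0.0]
wrist_force: [-0.2, 0.5, -1.7]
finger_gap: 0.0052
grip_force: 59.5
```

Request:
jog_arm([
  [[0,0,0.02,0,0,0,255],[0,0,0.02,0,0,0,255],[0,0,0.02,0,0,0,255],[0,0,0,0,0,0,255]],
])

```text
clock: 12.8
tcp_pos: [0.5302, -0.2576, 0.1658]
orientation: [-0.001, 0.852, 0.524, -0.0]
wrist_force: [0.4, 0.6, -2.3]
finger_gap: 0.0055
grip_force: 59.5
```

Request:
jog_arm([
  [[0,0,0.01,0,0,0,255],[0,0,0.006,0,0,0,255],[0,0,0,0,0,0,255],[0,0,0,0,0,0,255]],
])

```text
clock: 13.2
tcp_pos: [0.5308, -0.2579, 0.163]
orientation: [0.0, 0.852, 0.524, 0.0]
wrist_force: [0.8, -0.3, -2.4]
finger_gap: 0.0054
grip_force: 59.5
```

Request:
jog_arm([
  [[0,0,0.004,0,0,0,255],[0,0,0.004,0,0,0,255],[0,0,0,0,0,0,255],[0,0,0,0,0,0,255]],
])

```text
clock: 13.6
tcp_pos: [0.5317, -0.2584, 0.1626]
orientation: [0.002, 0.852, 0.524, 0.001]
wrist_force: [-0.6, 1.2, 5.5]
finger_gap: 0.0056
grip_force: 61.9
```

The roof is down on the edge (wrist z force rose about 8 N). I slide along the board toward the stop.

Request:
jog_arm([
  [[-0.008,0,0,0,0,0,255],[-0.008,0,0,0,0,0,255],[-0.008,0,0,0,0,0,255],[-0.008,0,0,0,0,0,255],[0,0,0,0,0,0,255]],
])

```text
clock: 14.1
tcp_pos: [0.5308, -0.2636, 0.1649]
orientation: [0.002, 0.851, 0.525, 0.004]
wrist_force: [3.4, 8.8, 13.9]
finger_gap: 0.0056
grip_force: 63.8
```

Request:
jog_arm([
  [[-0.006,0,0,0,0,0,255],[-0.006,0,0,0,0,0,255],[0,0,0,0,0,0,255]],
])

```text
clock: 14.4
tcp_pos: [0.5303, -0.266, 0.1659]
orientation: [0.003, 0.851, 0.525, 0.005]
wrist_force: [4.0, 10.8, 17.5]
finger_gap: 0.0055
grip_force: 64.2
```

Request:
jog_arm([
  [[0,0,-0.008,0,0,0,255],[0,0,-0.006,0,0,0,255],[0,0,0,0,0,0,255],[0,0,0,0,0,0,255]],
])

```text
clock: 14.8
tcp_pos: [0.5252, -0.2677, 0.1635]
orientation: [-0.001, 0.852, 0.524, -0.0]
wrist_force: [-0.2, 0.2, -2.6]
finger_gap: 0.0058
grip_force: 59.5
```

```bash
python3 - <<'E' | sed 's/np.float64(\([^)]*\))/\1/g'
from h import *
np.set_printoptions(precision=4,suppress=True)
w=wcam(); s=env.get_state(); print(s["tcp_pos"],s["orientation"],s["wrist_force"],s["ft_torque"]); bush(w)
a=cv2.resize(w["pixels"][:,:,::-1][120:270,210:370],(640,600),interpolation=cv2.INTER_CUBIC)
cv2.imwrite("pics/w6.png",a)
E
```

```text
[ 0.5252 -0.2677  0.1634] [-0.0007  0.8519  0.5237 -0.0005] [ 0.0199  0.4599 -2.8937] [ 0.0003 -0.0168  0.0021]
bush px [278.3394 183.0734] area 109 in tool at z=.0375: [ 0.0303 -0.0002  0.0375]
```

View pics/w6.png

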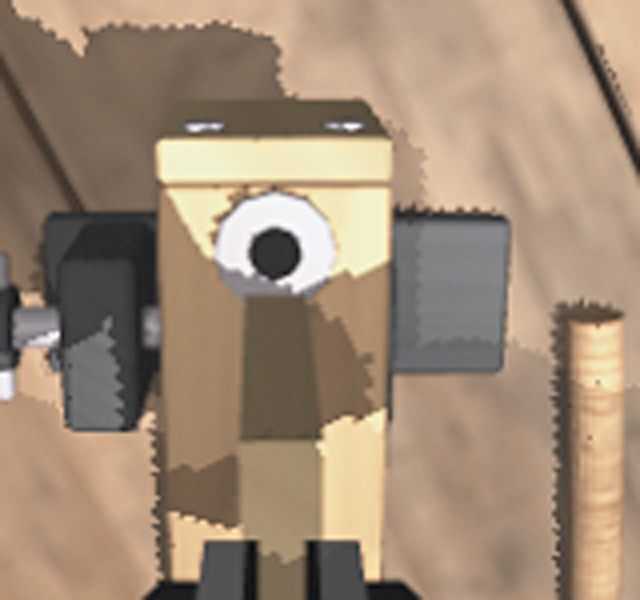

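The jig sits square astride the board at the left end, hovering a millimetre or so with no load. I feel for the stop in small steps.

Request:
jog_arm([
  [[-0.004,0,0,0,0,0,255],[-0.004,0,0,0,0,0,255],[0,0,0,0,0,0,255],[0,0,0,0,0,0,255]],
])

```text
clock: 15.25
tcp_pos: [0.5248, -0.2695, 0.1642]
orientation: [-0.0, 0.852, 0.524, -0.0]
wrist_force: [0.4, 0.6, -2.1]
finger_gap: 0.0056
grip_force: 59.4
```

Request:
jog_arm([
  [[-0.006,0,0,0,0,0,255],[-0.006,0,0,0,0,0,255],[0,0,0,0,0,0,255],[0,0,0,0,0,0,255]],
])

```text
clock: 15.65
tcp_pos: [0.5238, -0.2721, 0.1647]
orientation: [0.0, 0.852, 0.524, 0.0]
wrist_force: [0.8, 2.4, 0.1]
finger_gap: 0.0057
grip_force: 59.7
```

Request:
jog_arm([
  [[-0.006,0,0,0,0,0,255],[0,0,0,0,0,0,255],[0,0,0,0,0,0,255]],
])

```text
clock: 15.95
tcp_pos: [0.5235, -0.2733, 0.1652]
orientation: [0.001, 0.852, 0.524, 0.001]
wrist_force: [1.5, 4.4, 4.4]
finger_gap: 0.0056
grip_force: 60.8
```

Request:
jog_arm([
  [[0,0,0.004,0,0,0,255],[0,0,0,0,0,0,255],[0,0,0,0,0,0,225],[0,0,0,0,0,0,210],[0,0,0,0,0,0,165],[0,0,0,0,0,0,165],[0,0,0,0,0,0,165]],
])

```text
clock: 16.65
tcp_pos: [0.5226, -0.2738, 0.163]
orientation: [-0.0, 0.852, 0.524, -0.0]
wrist_force: [-1.0, 0.3, 0.9]
finger_gap: 0.0301
grip_force: 0.0
```

```bash
cat > chk.py <<'E'
from h import *
np.set_printoptions(precision=4,suppress=True)
w=wcam(); s=env.get_state(); print(s["clock"],s["tcp_pos"],s["orientation"],s["wrist_force"],s["finger_gap"]); bush(w)
cv2.imwrite("pics/w7.png",cv2.resize(w["pixels"][:,:,::-1][120:320,200:420],(660,600),interpolation=cv2.INTER_CUBIC))
E
python3 chk.py
```

```text
16.7 [ 0.5226 -0.2737  0.1631] [-0.0001  0.8519  0.5238 -0.0003] [ 0.1602 -0.5555 -0.5413] 0.030111953069146557
bush px [278.3596 173.6842] area 114 in tool at z=.0375: [ 0.0365 -0.0002  0.0375]
```

Request:
jog_arm([
  [[0,0,-0.06,0,0,0,165],[0,0,-0.12,0,0,0,165],[0,0,-0.16,0,0,0,165],[0,0,-0.08,0,0,0,165],[0,0,0,0,0,0,165],[0,0,0,0,0,0,165]],
])

```text
clock: 17.3
tcp_pos: [0.523, -0.2737, 0.2683]
orientation: [0.0, 0.852, 0.524, 0.0]
wrist_force: [0.4, 0.1, -0.9]
finger_gap: 0.0299
grip_force: 0.0
```

Run:
```python
from h import *
import pickle
np.set_printoptions(precision=4,suppress=True)
w=wcam(); pickle.dump(w,open("w8.pkl","wb")); s=env.get_state(); print(s["clock"],s["tcp_pos"],s["wrist_force"])
for t,z in (("jig_seat",.1),("jig_tab",.175),("board_end",.1)):
    for d in spotter.landmark_of(t,"wrist")[:1]: print(t,np.array(d["uv"]),d["conf"],wat(w,d["uv"],z))
e=np.array([.5437,-.2318]); a=np.radians(-26.8); yb=np.array([-np.sin(a),np.cos(a)]); xb=np.array([yb[1],-yb[0]]); o=e-.0405*yb
P=lambda x,y,z: wpix(w,[*(o+x*xb+y*yb),.141+z])
im=w["pixels"][:,:,::-1].copy(); big=cv2.resize(im[120:300,180:400],None,fx=3.3,fy=3.3,interpolation=cv2.INTER_CUBIC)
pts={"bush":P(0,.030,-.017),"bush2":P(0,-.034,-.017)}
for i,(x,y) in enumerate([(-.005,.023),(.005,.023),(.005,-.023),(-.005,-.023)]): pts[f"tab{i}"]=P(x,y,.047)
for k,p in pts.items():
    print(k,p); q=tuple(int(v) for v in ((p-[180,120]+.5)*3.3)); cv2.circle(big,q,2,(255,0,255),-1)
cv2.imwrite("pics/w8.png",big)
```

```text
17.35 [ 0.5226 -0.2733  0.2674] [-0.2362 -0.4109 -0.1122]
jig_seat [281.7 137.2] 0.59 [ 0.5465 -0.2332  0.1   ]
jig_tab [277.6 198.9] 0.9 [ 0.5234 -0.2706  0.175 ]
bush [278.5683 150.5445]
bush2 [278.5898 213.5525]
tab0 [271.7872 171.1678]
tab1 [284.7172 171.1718]
tab2 [284.429  226.6563]
tab3 [272.1624 226.6464]
```

View pics/w8.png

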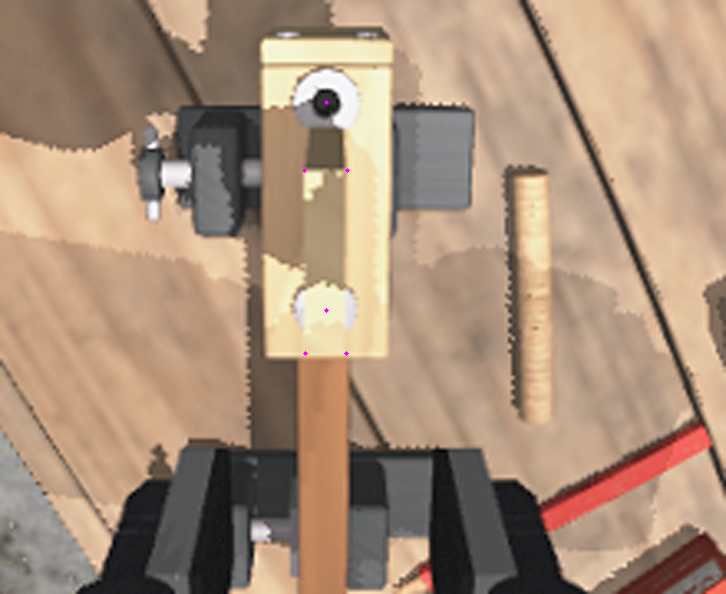

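The projected home pose, drawn as dots, coincides with the released jig. The bush hole is at crop (326,102) and the tab corners at (305,170) and (347,170). So the jig is level, square and home against the stop, the gripper is clear, and the dowel and pencil are undisturbed. I hand in.

```bash
python3 -c "
from workcell import ticket; print(ticket.hand_in())"
```

```text
the job is handed in; nothing more can be done
None
```

I handed in the job at about 17 s on the robot's clock: the jig is off its peg, seated on the board's top edge with its end stop at the left end, and released with the gripper clear. The last wrist picture matches the calculated home pose to about 1 mm, but the stop-to-board contact itself can't be seen, and `hand_in` returned no verdict.

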